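# Tip out the purple bin and kit a pinion

## Task

Swing the purple tilt bin forward until it is fully open, take the steel pinion out of its mouth and lower it into the green kitting tray, setting it down on the tray's floor rather than dropping it. Leave the purple bin tipped open and both blue bins shut.

Things in the scene. Friction and masses are not known exactly. Their poses are not given: they have to be found in the camera images.
- purple_bin (a joint): Angle of the purple tilt bin, one of three 185 mm apart in a rack (two are blue). 0 = shut, 0.7 = fully open on its stop, top swung forward and down to the robot. Stiff hinge (0.2 N m): stays where left. Bin 130 mm wide, 80 tall, 80 deep, walls 5, inside width 122. Shut, a fixed grey hood, its top 13 mm above the handle, covers the mouth from 22 mm behind the panel's face.
- purple_handle (a point): Centre of the purple bin's handle bar: 10 mm thick, 100 long, legs at both ends, 60 mm in front of the panel, 4 mm below its top. Gap behind it 55 x 90 mm, open above and below: hook down into it with closed fingers, or pinch the bar; come clear of the bar before lifting out, as rubbing drags it back up. Frame turns with the bin: x into the rack (when shut), y along bar and hinge, z up.
- purple_hinge (a point): Middle of the purple bin's hinge line, the lower front edge of its panel; 60 mm along +x and 76 mm along -z of the handle's frame, at every angle. It stays put; the handle swings around it, up to 0.7 rad. Axes as the handle's.
- pinion: Steel pinion in the purple bin, origin at its centre: toothed middle 32 mm across and 32 long, hubs 24 mm across, 48 long over its flat ends, 150 to 310 g. Its y axis is its length, along the bin's width; it can roll about it. With the bin open it lies in the V between bin floor and panel, above the hinge, 25 mm or more free beyond each end: grip it across the ends from above.
- kit_tray: Green open tray fixed to the bench, left or right of the rack (a cardboard carton of brass bushes stands on the other side). Origin at the centre of its underside, on the bench; 160 mm along its x, 130 along its y, 35 tall, walls and floor 4 mm.
- blue_a_bin (a joint): Angle of one blue tilt bin, built as the purple one; 0 = shut.
- blue_b_bin (a joint): Angle of the other blue tilt bin; 0 = shut.

How it is judged:
By the outcome, as a careful person would: the job done as asked, in the order asked, and still so for the second after the job is handed in, with the robot touching nothing.
It also fails if it takes over 54 s, if anything falls off the work surface, if the arm or the gripper's body presses on something with over 40 N, if the wrist force passes 120 N, or if a joint passes its speed limit or range.

## Robot

A 6-joint arm with a two-finger parallel gripper is mounted at the origin on the work surface. World frame = base frame: x ahead of the robot, y to its left, z up, the work surface at z = 0. Lengths are in m, angles in rad, forces in N, time in s.
With the tool pointing down it reaches from about 0.375 to 0.975 m from the base axis. Payload 3.8 kg.
Tool frame: the origin (TCP) lies at the very end of the fingers, on their centre line; the grasp point (between the pads) lies bot.hold_point_z behind it (bot.hold_point_z is the distance from the TCP to the grasp point, in m); z points along the fingers, y is the line along which they close (so a half turn about z gives the same grasp; the last joint's range is limited). The gripper opens to 85 mm and grips with 20 to 120 N. Pads are 22 mm wide; open, the fingers measure 114 mm over their backs; the gripper's body (76 mm by 85 mm) begins 54 mm behind the grasp point. The pads swing forward as they close: fully open they stand 13 mm farther back than shut.
Start: joints at [1.178, 0.264, 1.604, -0, 1.274, -0.037], TCP at [0.235, 0.633, 0.2] pointing down, gripper open.
Joint ranges: [-2.63, 2.63], [-0.94, 2.18], [0.31, 2.57], [-1.31, 4.45], [0, 2.66], [-2.55, 2.55]. Speed limits (rad/s): [2.57, 2.57, 3.14, 3.14, 3.14, 3.14].

## Interface

Orientations are given as a rotation vector (axis times angle).
In Python, from workcell import bot gives the robot as it stands.
- The arm moves only by the shell command python3 jog.py FILE [OPENING] [FORCE], which reads ROWS from the file FILE. ROWS is a JSON list that holds a single list of rows (three levels of brackets), with 1 to 5 rows, each of 4 numbers: dx, dy, dz in m, then a turn about the tool's z in rad; each row shifts and turns the commanded pose from where the row before left it, along the tool's axes as they then stand; what a row does not reach is not made up. A row lasts 1/8 s, in which the tool goes at most 0.0625 m and 0.188 rad, less where a joint would pass 70% of its speed; a pose out of reach is approached as far as the arm can. OPENING is the opening from 0.0 (shut) to 1.0 (fully open), set as the command begins (- or left out keeps the last). The fingers move at their own pace and stop on an object; FORCE is the grip in N (left out, the last holds). Time passes only in rows, so rows that do not move let the fingers close. It prints the time, the measured TCP pose, the force, the opening and the grip force at its end. Input that does not fit is refused with a message, and nothing moves.
- bot.read_state(): the state, without advancing time (a new reading comes with each control period).
- bot.read_camera(name): name is "side" or "top"; returns the picture (420x560x3 uint8, red, green, blue); there is no depth.
- bot.camera_info(name): a dict with "intrinsics" (3x3 intrinsics, pixels), "extrinsics" (4x4, takes a point from camera to world coordinates). Camera axes: x right, y down, z forward; pixel columns grow to the right and rows downward; lengths in m; the calibration is good to about 2 mm. A picture is of the moment at which its call begins. camera_info takes no time and is no camera call.
- bot.finish_job(): hands the job in; it is judged then, once.
The state is a dict: "time": time; "q": joint angles; "joint_vel": joint speeds; "joint_torque": joint torques, N m; "tool_pos": TCP position; "tcp_rot": TCP orientation; "wrist_force": force on the tool from outside, world axes, zero at the start; "torque": the same for the moment, N m; "width": opening from 0.0 (shut) to 1.0 (fully open); "grip_force": force on a finger pad.
Only numpy, scipy, OpenCV 4.12 (cv2) and the standard library are available. Lean on these libraries where they do the work, as an engineer would, in place of code of your own. Each camera call takes 0.05 s, during which the arm holds its last target. There are 200 camera calls.

## Working session

There is one attempt and no reset: what is moved stays moved. The work goes in short steps, Python scripts to look and compute and a shell command to move; the robot and the scene stay as the last step left them, time stands still between calls to the robot, and variables do not carry over. Pictures are saved under pics/ and viewed, at most 11 in all, crops included, and the job is handed in when it is done.

```bash
ls; mkdir -p pics; python3 - <<'E'
from workcell import bot
import cv2, numpy as np
for n in("side","top"):
    im=bot.read_camera(n); cv2.imwrite(f"pics/{n}0.png",im[:,:,::-1])
    c=bot.camera_info(n); print(n,np.round(c["intrinsics"],1).tolist(),np.round(c["extrinsics"],3).tolist())
s=bot.read_state(); print(s, bot.hold_point_z)
E
```

```text
jog.py
pics
workcell.py
side [[490.4, 0.0, 283.9], [0.0, 490.4, 214.0], [0.0, 0.0, 1.0]] [[0.812, -0.355, 0.464, -0.034], [-0.584, -0.498, 0.641, -0.811], [0.003, -0.791, -0.612, 0.892], [0.0, 0.0, 0.0, 1.0]]
top [[400.4, 0.0, 280.8], [0.0, 400.4, 214.0], [0.0, 0.0, 1.0]] [[0.023, -0.979, 0.203, 0.331], [-1.0, -0.022, 0.005, -0.009], [-0.0, -0.203, -0.979, 1.19], [0.0, 0.0, 0.0, 1.0]]
{'time': 0.1, 'q': array([ 1.17810361e+00,  2.64677650e-01,  1.60526681e+00, -2.12892360e-05,
        1.27373947e+00, -3.69064867e-02]), 'joint_vel': array([-0.00067484, -0.00141394, -0.00342183,  0.00139665, -0.00089988,
       -0.00053749]), 'joint_torque': array([ 5.14052442e-05, -5.16710365e+01, -3.68586588e+01,  1.50485585e-04,
        6.39324731e-03, -5.81306182e-06]), 'tool_pos': array([0.23484553, 0.63202512, 0.19867087]), 'tcp_rot': array([-0.5558394 , -3.09159521,  0.00321585]), 'wrist_force': array([ 0.55743597,  0.42425889, -0.17935283]), 'torque': array([0.00662092, 0.01824514, 0.00828161]), 'grip_force': 0.0, 'width': 1.0030336696840931} 0.0187
```
View pics/side0.png

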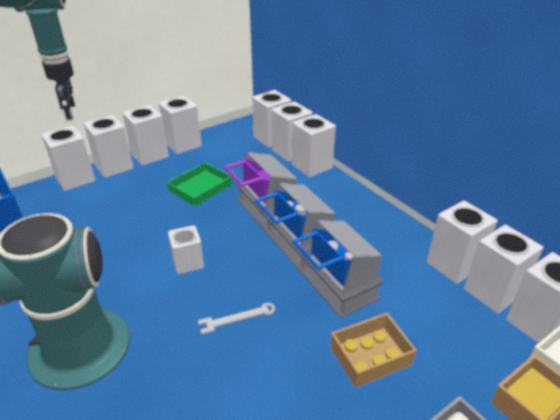

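View pics/top0.png

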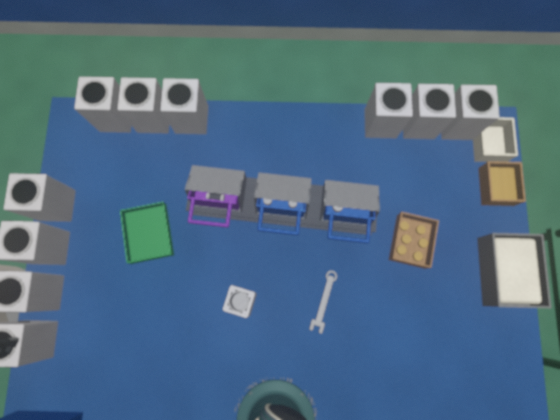

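Side view: purple bin is the far-left one in the rack (handle ≈(226–268,165–195)), tray at ≈(200,184). Top view: purple bar front edge ≈(190–231,222), tray ≈(147,233), carton on the other side ≈(415,240). I'll enlarge both.

```bash
cat > h.py <<'E'
import numpy as np, cv2
from workcell import bot
def cam(n):
    c=bot.camera_info(n); return np.array(c["intrinsics"]),np.array(c["extrinsics"])
def ray(n,uv):
    K,E=cam(n); d=E[:3,:3]@np.linalg.solve(K,[uv[0],uv[1],1.]); return E[:3,3],d/np.linalg.norm(d)
def onz(n,uv,z):
    o,d=ray(n,uv); return o+d*(z-o[2])/d[2]
def tri(a,b):
    o1,d1=ray("side",a);o2,d2=ray("top",b)
    t=np.linalg.lstsq(np.c_[d1,-d2],o2-o1,rcond=None)[0]
    p,q=o1+d1*t[0],o2+d2*t[1]; return (p+q)/2,np.linalg.norm(p-q)
def proj(n,P):
    K,E=cam(n); p=K@(E[:3,:3].T@(np.array(P)-E[:3,3])); return p[:2]/p[2]
def mask(im,lo,hi):
    return cv2.inRange(cv2.cvtColor(im,cv2.COLOR_RGB2HSV),lo,hi)
PUR=((135,90,40),(160,255,255)); GRN=((50,120,40),(75,255,255))
E
python3 - <<'E'
from h import *
out=[]
for n,(x,y) in (("side",(160,140)),("top",(110,150))):
    im=cv2.imread(f"pics/{n}0.png"); rgb=im[:,:,::-1].copy()
    out.append(cv2.resize(im[y:y+85,x:x+130],None,fx=6,fy=6,interpolation=cv2.INTER_CUBIC)[:,:780])
    for nm,m in(("pur",PUR),("grn",GRN)):
        k=mask(rgb,*m); nc,l,st,ce=cv2.connectedComponentsWithStats(k)
        for i in range(1,nc):
            if st[i,4]>80:
                pts=np.argwhere(l==i)[:,::-1].astype(np.int32)
                print(n,nm,st[i].tolist(),ce[i].round(1),cv2.boxPoints(cv2.minAreaRect(pts)).round(1).tolist())
for i,o in enumerate(out): cv2.imwrite(f"pics/c{i}.png",o)
E
```

```text
side pur [225, 159, 46, 37, 772] [253.1 176.4] [[223.5, 168.5], [243.0, 149.0], [276.5, 182.5], [257.0, 202.0]]
side grn [169, 164, 62, 41, 1481] [199.6 183.8] [[166.89999389648438, 183.10000610351562], [218.60000610351562, 155.60000610351562], [233.6999969482422, 184.0], [182.0, 211.5]]
top pur [189, 191, 48, 35, 494] [212.1 204.6] [[185.6999969482422, 221.1999969482422], [189.1999969482422, 190.0], [236.89999389648438, 195.39999389648438], [233.3000030517578, 226.60000610351562]]
top grn [124, 204, 48, 58, 2095] [146.9 233.3] [[120.0, 210.3000030517578], [164.0, 203.39999389648438], [172.1999969482422, 255.3000030517578], [128.1999969482422, 262.20001220703125]]
```

View pics/c0.png

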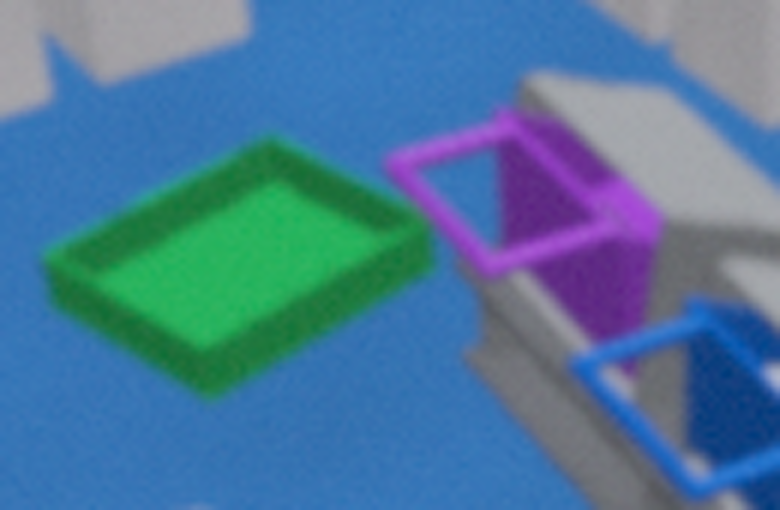

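View pics/c1.png

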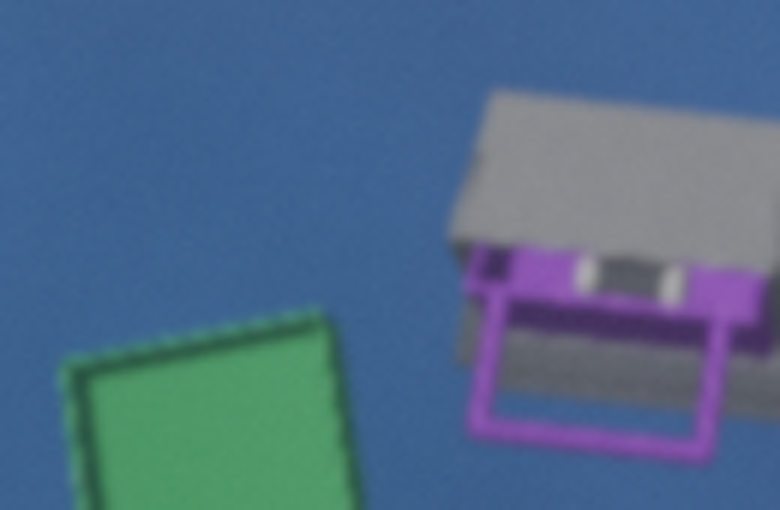

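```bash
python3 - <<'E'
from h import *
c=lambda n,u,v:((160 if n=="side" else 110)+(u+.5)/6-.5,(140 if n=="side" else 150)+(v+.5)/6-.5)
L,e1=tri(c("side",400,162),c("top",481,430)); R,e2=tri(c("side",488,268),c("top",702,452))
print("bar",L,e1,R,e2,np.linalg.norm(L-R), "yaw of -y",np.arctan2(L[0]-R[0],L[1]-R[1]))
# leg roots at panel
for s,t in (((505,122),(495,290)),((612,215),(722,318))):
    print("root",*tri(c("side",*s),c("top",*t)))
P=[]
for s,t in (((205,163),(120.5,210.3)),((168,183.7),(128.2,262)),((232,176.3),(164,203.6)),((194.2,198.7),(172,255.3))):
    p,e=tri(s,t); P.append(p); print("tray",p.round(4),round(e,4), onz("top",t,.035).round(4))
print(np.mean(P,0))
im=cv2.imread("pics/top0.png")[:,:,::-1].copy();k=mask(im,*GRN)
print([onz("top",p,.035).round(4).tolist() for p in cv2.boxPoints(cv2.minAreaRect(np.argwhere(k)[:,::-1].astype(np.int32)))])
E
```

```text
bar [0.52202722 0.23506964 0.15212889] 0.0008404068602538624 [0.5129843  0.13866286 0.14948567] 0.0033012024598070735 0.09686603298213164 yaw of -y 0.09352593940258973
root [0.58262431 0.23399207 0.15361959] 0.004632452646978686
root [0.57290814 0.13088521 0.1588224 ] 0.000265205204450954
tray [0.5724 0.4739 0.0255] 0.0022 [0.5714 0.4696 0.035 ]
tray [0.4203 0.4366 0.0228] 0.0017 [0.4201 0.4316 0.035 ]
tray [0.5961 0.3428 0.0334] 0.0025 [0.5946 0.3428 0.035 ]
tray [0.4437 0.3079 0.0304] 0.0024 [0.4422 0.3072 0.035 ]
[0.50810003 0.39031513 0.02803023]
[[0.5713, 0.471, 0.035], [0.5953, 0.343, 0.035], [0.4422, 0.3067, 0.035], [0.4194, 0.4315, 0.035]]
```

```bash
cat >> h.py <<'E'
from scipy.spatial.transform import Rotation as Rn
YAW=.077; ex=np.array([np.cos(YAW),-np.sin(YAW),0]); ey=np.array([np.sin(YAW),np.cos(YAW),0]); ez=np.array([0,0,1.])
BAR=np.array([.5175,.187,.151]); HINGE=BAR+.06*ex-.076*ez
def tool():
    s=bot.read_state(); return np.array(s["tool_pos"]),Rn.from_rotvec(s["tcp_rot"]).as_matrix(),s
def plan(target,yaxis):
    "tool-axes shift (now, before turn) and turn so tool y is along +-yaxis"
    p,R,s=tool(); d=R.T@(np.array(target)-p)
    v=R.T@yaxis; a=np.arctan2(-v[0],v[1]); a=(a+np.pi/2)%np.pi-np.pi/2
    print("p",p.round(4),"shift",d.round(4),"turn",round(a,3),"q6",s["q"][5].round(3),"w",round(s["width"],3),"F",s["wrist_force"].round(1)); 
    Rz=Rn.from_rotvec([0,0,a]).as_matrix(); print("shift after turn",(Rz.T@d).round(4))
E
python3 - <<'E'
from h import *
for u,v in ((190.0,221.5),(226.8,225.2)): print(onz("top",(u,v),.151).round(4))
print("hinge",HINGE)
p,R,s=tool(); print(R.round(3))
plan(BAR+[0,0,.08],ex)
# hood front top edge corner: left in both crops
c=lambda n,u,v:((160 if n=="side" else 110)+(u+.5)/6-.5,(140 if n=="side" else 150)+(v+.5)/6-.5)
print("hood",*tri(c("side",525,78),c("top",455,238)))
E
```

```text
[0.5212 0.2348 0.151 ]
[0.5135 0.1371 0.151 ]
hinge [0.57732222 0.18238456 0.075     ]
[[-0.937  0.348 -0.001]
 [ 0.348  0.937 -0.002]
 [ 0.    -0.002 -1.   ]]
p [0.2348 0.632  0.1987] shift [-0.42   -0.3188 -0.0317] turn 1.292 q6 -0.037 w 1.003 F [ 0.6  0.4 -0.2]
shift after turn [-0.422   0.316  -0.0317]
hood [0.60442789 0.2510675  0.1620643 ] 0.003358739847785441
```

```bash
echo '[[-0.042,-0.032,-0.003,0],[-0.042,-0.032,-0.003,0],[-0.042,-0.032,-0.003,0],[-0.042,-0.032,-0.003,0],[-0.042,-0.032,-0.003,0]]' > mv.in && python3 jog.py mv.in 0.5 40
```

```text
refused: ROWS must be a list holding one list of rows, three levels of brackets. Nothing was moved.
```

Wrong form. The message asks for a list holding one list of rows, three levels of brackets, so I'll send the same numbers that way.

```bash
echo '[[[-0.042,-0.032,-0.003,0],[-0.042,-0.032,-0.003,0],[-0.042,-0.032,-0.003,0],[-0.042,-0.032,-0.003,0],[-0.042,-0.032,-0.003,0]]]' > mv.in && python3 jog.py mv.in 0.5 40
echo '[[[-0.042,-0.032,-0.003,0],[-0.042,-0.032,-0.003,0],[-0.042,-0.032,-0.003,0],[-0.042,-0.032,-0.003,0],[-0.042,-0.032,-0.003,0]]]' > mv.in && python3 jog.py mv.in
echo '[[[0,0,0,0.185],[0,0,0,0.185],[0,0,0,0.185],[0,0,0,0.185],[0,0,0,0.185]]]' > mv.in && python3 jog.py mv.in
echo '[[[0,0,0,0.185],[0,0,0,0.185],[0,0,0,0],[0,0,0,0]]]' > mv.in && python3 jog.py mv.in
python3 - <<'E'
from h import *
p,R,s=tool();print(R.round(3)); plan(BAR-[0,0,.0187],ex)
E
```

```text
time: 0.72
tool_pos: [0.3767, 0.4078, 0.2145]
tcp_rot: [-0.555, -3.092, 0.001]
wrist_force: [0.4, 0.5, 0.3]
width: 0.498
grip_force: 0.0
time: 1.35
tool_pos: [0.5177, 0.1848, 0.2296]
tcp_rot: [-0.556, -3.092, 0.0]
wrist_force: [0.7, 0.4, -0.6]
width: 0.501
grip_force: 0.0
time: 1.98
tool_pos: [0.5169, 0.1862, 0.2293]
tcp_rot: [-1.885, -2.513, 0.002]
wrist_force: [0.5, 0.4, 0.4]
width: 0.501
grip_force: 0.0
time: 2.48
tool_pos: [0.5172, 0.1864, 0.2296]
tcp_rot: [-2.305, -2.134, 0.001]
wrist_force: [-0.4, 0.4, -0.1]
width: 0.499
grip_force: 0.0
[[ 0.077  0.997 -0.   ]
 [ 0.997 -0.077 -0.   ]
 [-0.    -0.    -1.   ]]
p [0.5172 0.1864 0.2296] shift [0.0007 0.0003 0.0973] turn 0.0 q6 0.378 w 0.499 F [-0.4  0.4 -0.1]
shift after turn [0.0007 0.0003 0.0973]
```

```bash
echo '[[[0,0,0.04,0],[0,0,0.035,0],[0,0,0.022,0],[0,0,0,0]]]' > mv.in && python3 jog.py mv.in
echo '[[[0,0,0,0],[0,0,0,0],[0,0,0,0],[0,0,0,0]]]' > mv.in && python3 jog.py mv.in 0.0 30
python3 - <<'E'
from h import *
for n,(x,y) in (("side",(160,130)),("top",(150,160))):
    im=bot.read_camera(n)[y:y+85,x:x+130,::-1]; cv2.imwrite(f"pics/g_{n}.png",cv2.resize(im,None,fx=3,fy=3))
a=[cv2.imread(f"pics/g_{n}.png") for n in("side","top")]; cv2.imwrite("pics/g.png",np.hstack(a))
E
```

```text
time: 2.98
tool_pos: [0.5153, 0.1858, 0.1305]
tcp_rot: [-2.305, -2.131, 0.007]
wrist_force: [-0.9, 0.3, 0.6]
width: 0.501
grip_force: 0.0
time: 3.48
tool_pos: [0.5177, 0.1866, 0.1335]
tcp_rot: [2.308, 2.131, 0.002]
wrist_force: [-0.0, 0.5, 0.3]
width: -0.0
grip_force: 0.0
```

View pics/g.png

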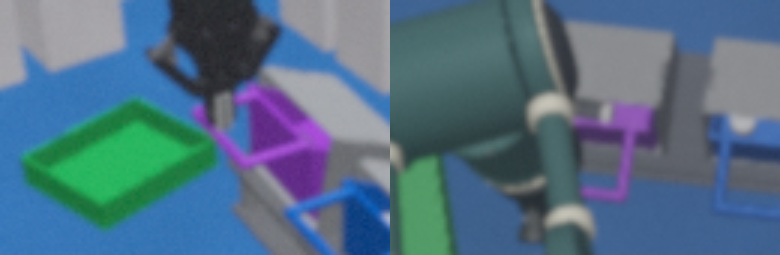

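```bash
python3 - <<'E'
from h import *
p,R,s=tool()
for q,n in ((p,"tcp"),(p-R[:,2]*.0187,"hold"),(BAR,"bar"),(BAR+.05*ey,"barL"),(BAR-.05*ey,"barR")):
    a=proj("side",q);b=proj("top",q); print(n,a.round(1),((a-[160,130])*3).round(),b.round(1),((b-[150,160])*3+[390,0]).round())
E
```

```text
tcp [234.1 180.6] [222. 152.] [209.4 224.5] [568. 193.]
hold [233.7 174.9] [221. 135.] [208.1 223.2] [564. 190.]
bar [233.6 175.1] [221. 135.] [208.  223.3] [564. 190.]
barL [225.6 166.7] [197. 110.] [189.2 221.4] [508. 184.]
barR [242.  183.9] [246. 162.] [226.8 225.1] [620. 195.]
```

```bash
python3 - <<'E'
from h import *
im=bot.read_camera("side")[145:205,205:285,::-1]; cv2.imwrite("pics/z1.png",cv2.resize(im,None,fx=9,fy=9,interpolation=cv2.INTER_CUBIC))
E
```

```text
(no output)
```

View pics/z1.png

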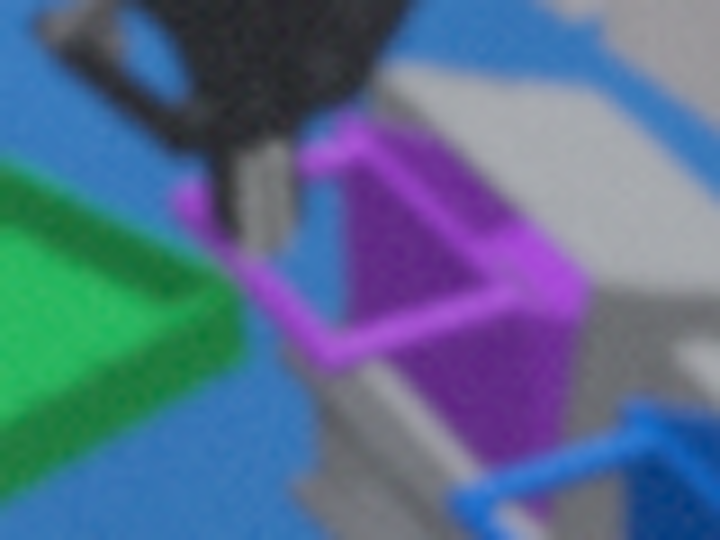

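```bash
python3 - <<'E'
from h import *
p=np.array([.23485,.63203,.19867]); R=Rn.from_rotvec([-.5558,-3.0916,.0032]).as_matrix()
print("start tcp",proj("side",p),"pads",[proj("side",p+R[:,1]*s-R[:,2]*.013).round(1).tolist() for s in(.0425,-.0425)])
im=cv2.imread("pics/side0.png")[60:130,30:110]; im=cv2.resize(im,None,fx=7,fy=7,interpolation=cv2.INTER_CUBIC)
cv2.imwrite("pics/s.png",im)
E
```

```text
start tcp [ 75.03595423 125.508915  ] pads [[74.8, 115.4], [73.0, 128.1]]
```

View pics/s.png

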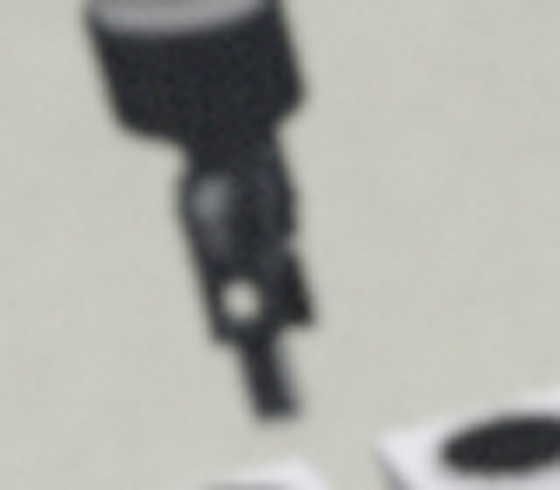

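The crop shows the fingertips ending just above the bar, at about (234,173). The stated TCP would project to (234,181). The start picture has the same ~9 px offset, so the fingers really end about 25 mm above the stated TCP. I'll reopen, go lower and pinch again.

```bash
echo '[[[0,0,0,0],[0,0,0,0],[0,0,0,0]]]' > mv.in && python3 jog.py mv.in 0.5
echo '[[[0,0,0.013,0],[0,0,0.012,0],[0,0,0,0]]]' > mv.in && python3 jog.py mv.in
echo '[[[0,0,0,0],[0,0,0,0],[0,0,0,0],[0,0,0,0]]]' > mv.in && python3 jog.py mv.in 0.0 30
```

```text
time: 4.0
tool_pos: [0.5173, 0.1865, 0.1328]
tcp_rot: [-2.308, -2.131, 0.0]
wrist_force: [-0.5, -0.0, -0.1]
width: 0.5
grip_force: 0.0
time: 4.38
tool_pos: [0.5157, 0.1859, 0.1056]
tcp_rot: [-2.307, -2.13, 0.006]
wrist_force: [0.1, -0.5, 0.4]
width: 0.497
grip_force: 0.0
time: 4.88
tool_pos: [0.517, 0.1866, 0.1082]
tcp_rot: [-2.308, -2.13, 0.0]
wrist_force: [-3.6, 0.6, 3.2]
width: 0.1
grip_force: 29.5
```

```bash
echo '[[[0,-0.007,0.0065,0],[0,-0.007,0.007,0],[0,-0.006,0.0077,0],[0,-0.005,0.0082,0],[0,0,0,0]]]' > mv.in && python3 jog.py mv.in
echo '[[[0,-0.004,0.0087,0],[0,-0.0033,0.009,0],[0,-0.0025,0.0095,0],[0,-0.0005,0.003,0],[0,0,0,0]]]' > mv.in && python3 jog.py mv.in
python3 - <<'E'
from h import *
p,R,s=tool();print(p,s["wrist_force"],s["width"])
out=[]
for n,(x,y) in (("side",(190,135)),("top",(160,160))):
    im=bot.read_camera(n)[y:y+85,x:x+100,::-1]; out.append(cv2.resize(im,None,fx=4,fy=4,interpolation=cv2.INTER_CUBIC))
cv2.imwrite("pics/o.png",np.hstack(out))
E
```

```text
time: 5.5
tool_pos: [0.4933, 0.1888, 0.0788]
tcp_rot: [2.308, 2.13, 0.003]
wrist_force: [1.0, 1.0, -1.9]
width: 0.102
grip_force: 30.3
time: 6.12
tool_pos: [0.4824, 0.1898, 0.0485]
tcp_rot: [-2.308, -2.13, -0.001]
wrist_force: [-1.1, 2.7, 1.6]
width: 0.103
grip_force: 31.6
[0.48237409 0.189759   0.0485063 ] [-1.14143641  2.69212858  1.61101487] 0.10272918087098984
```

View pics/o.png

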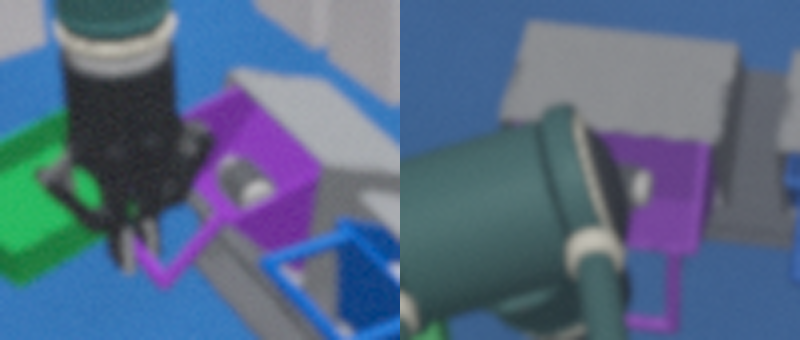

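```bash
echo '[[[0,-0.0005,0.003,0],[0,0,0,0]]]' > mv.in && python3 jog.py mv.in
echo '[[[0,-0.0005,0.003,0],[0,0,0,0]]]' > mv.in && python3 jog.py mv.in
```

```text
time: 6.48
tool_pos: [0.4824, 0.1898, 0.0482]
tcp_rot: [2.308, 2.131, 0.002]
wrist_force: [-8.2, 0.5, 19.8]
width: 0.104
grip_force: 33.2
time: 6.72
tool_pos: [0.4825, 0.1898, 0.0479]
tcp_rot: [2.308, 2.13, 0.002]
wrist_force: [-14.6, -3.1, 36.1]
width: 0.104
grip_force: 34.9
```

```bash
echo '[[[0,0.001,-0.006,0],[0,0,0,0]]]' > mv.in && python3 jog.py mv.in
echo '[[[0,0,0,0],[0,0,0,0],[0,0,0,0]]]' > mv.in && python3 jog.py mv.in 0.5
echo '[[[0,0,-0.04,0],[0,0,-0.06,0],[0,0,-0.06,0],[0,0,-0.02,0]]]' > mv.in && python3 jog.py mv.in
echo '[[[-0.06,0,0,0],[-0.06,0,0,0],[-0.06,0,0,0],[-0.06,0,0,0],[0,0,0,0]]]' > mv.in && python3 jog.py mv.in
python3 - <<'E'
from h import *
out=[]
for n,(x,y) in (("side",(190,135)),("top",(160,160))):
    im=bot.read_camera(n); cv2.imwrite(f"pics/{n}2.png",im[:,:,::-1]); out.append(cv2.resize(im[y:y+85,x:x+100,::-1],None,fx=4,fy=4,interpolation=cv2.INTER_CUBIC))
cv2.imwrite("pics/o2.png",np.hstack(out))
E
```

```text
time: 6.98
tool_pos: [0.4824, 0.1897, 0.0486]
tcp_rot: [-2.309, -2.13, -0.002]
wrist_force: [-1.0, 4.5, 1.6]
width: 0.101
grip_force: 31.7
time: 7.35
tool_pos: [0.4807, 0.1882, 0.047]
tcp_rot: [-2.308, -2.131, 0.006]
wrist_force: [-3.5, -1.2, 0.8]
width: 0.497
grip_force: 0.0
time: 7.85
tool_pos: [0.4855, 0.1896, 0.2331]
tcp_rot: [2.305, 2.127, 0.012]
wrist_force: [0.3, 1.0, 0.9]
width: 0.501
grip_force: 0.0
time: 8.48
tool_pos: [0.4622, -0.0543, 0.227]
tcp_rot: [2.315, 2.123, -0.004]
wrist_force: [-0.4, -0.2, -0.5]
width: 0.503
grip_force: 0.0
```

View pics/o2.png

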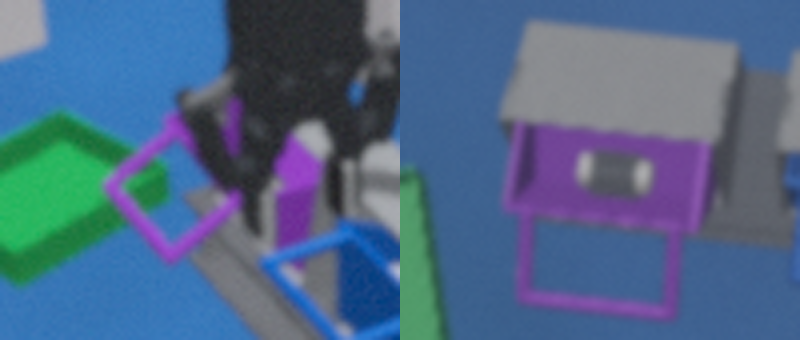

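Both views show the purple bin open with its bar at ≈(209,236) in the top view. The pinion lies in the V, top view centre ≈(213.5,203). Triangulating it against the earlier unobstructed side crop.

```bash
python3 - <<'E'
from h import *
S=lambda u,v:(190+(u+.5)/4-.5,135+(v+.5)/4-.5); T=lambda u,v:(160+(u-400+.5)/4-.5,160+(v+.5)/4-.5)
L=tri(S(112,187),T(525,297));R=tri(S(170,256),T(670,311)); print("bar open",L,R); b=(L[0]+R[0])/2
d=b-BAR; print("bar rel hinge",(b-HINGE)@ex,(b-HINGE)@ez)
im=cv2.imread("pics/o.png"); hsv=cv2.cvtColor(im,cv2.COLOR_BGR2HSV)
m=((hsv[:,:,1]<75)).astype(np.uint8); m[:,400:]=0; m[:140]=0;m[230:]=0;m[:,:212]=0;m[:,290:]=0
nc,l,st,ce=cv2.connectedComponentsWithStats(m); i=1+np.argmax(st[1:,4]); print("side pin",st[i],ce[i])
im=cv2.imread("pics/o2.png"); hsv=cv2.cvtColor(im,cv2.COLOR_BGR2HSV)
m=((hsv[:,:,1]<75)).astype(np.uint8); m[:,:545]=0; m[:145]=0;m[202:]=0;m[:,680:]=0
nc,l,st,ce2=cv2.connectedComponentsWithStats(m); j=1+np.argmax(st[1:,4]); print("top pin",st[j],ce2[j])
p,e=tri(S(*ce[i]),T(*ce2[j])); print("pinion",p,e,"rel hinge",(p-HINGE)@ex,(p-HINGE)@ey,(p-HINGE)@ez)
E=[onz("top",T(*q),.105) for q in((577,169),(652,177))]; print("ends",E,np.linalg.norm(E[0]-E[1]),np.mean(E,0))
q=HINGE+.0025*ex+.0296*ez; print("expected",q,"top ray there",onz("top",T(*ce2[j]),q[2]))
plan(q+[0,0,.1],ey)
E
```

```text
bar open (array([0.49402904, 0.23971993, 0.11056118]), np.float64(0.0007527515723556325)) (array([0.48479172, 0.14089566, 0.11245955]), np.float64(0.004209707409988115))
bar rel hinge -0.08826083668679952 0.03651036610564494
side pin [ 219  157   55   50 1819] [243.36503573 181.80208906]
top pin [ 576  152   78   46 2952] [614.90277778 173.65074526]
pinion [0.57600867 0.18486504 0.11431863] 0.011198230370074502 rel hinge -0.0015004589838653853 0.002372079017478968 0.03931862511985103
ends [array([0.58605196, 0.21078471, 0.105     ]), array([0.58151462, 0.1582563 , 0.105     ])] 0.05272400738554023 [0.58378329 0.1845205  0.105     ]
expected [0.57981481 0.18219225 0.1046    ] top ray there [0.58341656 0.18427129 0.1046    ]
p [ 0.4627 -0.0507  0.2272] shift [0.2418 0.0976 0.0225] turn 1.565 q6 -0.08 w 0.502 F [ 0.3  1.1 -0.3]
shift after turn [ 0.0989 -0.2412  0.0225]
```

The bar reads θ≈0.51, so lifting out dragged it back up. I'll push it down on its top with closed fingers until it reaches the stop.

```bash
echo '[[[0.06,0,0,0],[0.06,0.001,0,0],[0.06,0.001,0,0],[0.06,0.001,0,0],[0,0,0,0]]]' > mv.in && python3 jog.py mv.in 0.0 30
echo '[[[0,0,0.05,0],[0,0,0.04,0],[0,0,0.015,0],[0,0,0,0]]]' > mv.in && python3 jog.py mv.in
echo '[[[0,0,0.012,0],[0,0,0.012,0],[0,0,0.01,0],[0,0,0,0]]]' > mv.in && python3 jog.py mv.in
echo '[[[0,0,0.006,0],[0,0,0.006,0],[0,0,0,0]]]' > mv.in && python3 jog.py mv.in
```

```text
time: 9.2
tool_pos: [0.4842, 0.1946, 0.2275]
tcp_rot: [-2.298, -2.14, 0.0]
wrist_force: [-0.1, -0.4, -0.2]
width: 0.002
grip_force: 0.0
time: 9.7
tool_pos: [0.4842, 0.1888, 0.1223]
tcp_rot: [-2.307, -2.131, 0.004]
wrist_force: [0.9, 0.6, 1.6]
width: 0.001
grip_force: 0.0
time: 10.2
tool_pos: [0.4845, 0.1888, 0.0883]
tcp_rot: [-2.308, -2.13, 0.002]
wrist_force: [-0.4, -1.1, 0.1]
width: -0.0
grip_force: 0.0
time: 10.58
tool_pos: [0.4851, 0.189, 0.0768]
tcp_rot: [2.308, 2.131, -0.0]
wrist_force: [0.1, 0.3, 0.1]
width: -0.002
grip_force: 0.0
```

```bash
echo '[[[0,0,0.004,0],[0,0,0,0]]]' > mv.in && python3 jog.py mv.in
echo '[[[0,0,0.004,0],[0,0,0,0]]]' > mv.in && python3 jog.py mv.in
python3 - <<'E'
from h import *
im=bot.read_camera("side"); cv2.imwrite("pics/p1.png",cv2.resize(im[150:210,195:275,::-1],None,fx=9,fy=9,interpolation=cv2.INTER_CUBIC))
E
```

```text
time: 10.82
tool_pos: [0.4853, 0.189, 0.073]
tcp_rot: [2.308, 2.131, 0.0]
wrist_force: [0.1, -0.3, 0.0]
width: 0.002
grip_force: 0.0
time: 11.08
tool_pos: [0.4853, 0.189, 0.0691]
tcp_rot: [2.308, 2.131, 0.0]
wrist_force: [-0.5, 0.4, 0.5]
width: 0.0
grip_force: 0.2
```

View pics/p1.png

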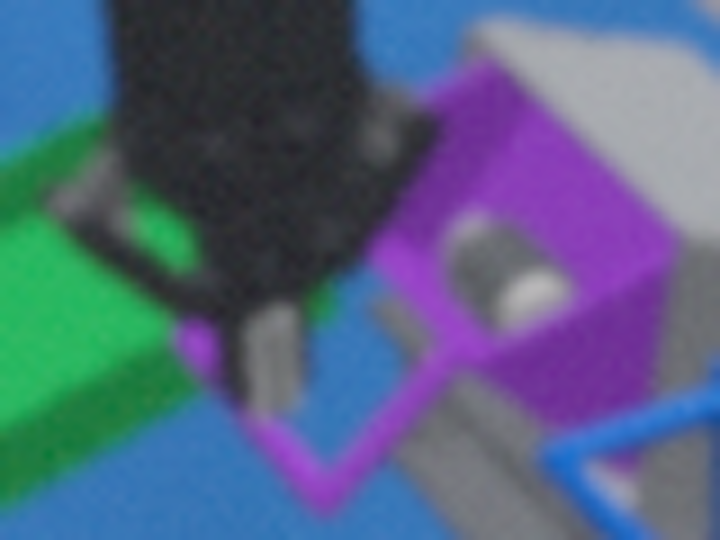

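```bash
echo '[[[0,0,0.004,0],[0,0,0,0]]]' > mv.in && python3 jog.py mv.in
echo '[[[0,0,0.004,0],[0,0,0,0]]]' > mv.in && python3 jog.py mv.in
echo '[[[0,0,0.004,0],[0,0,0,0]]]' > mv.in && python3 jog.py mv.in
```

```text
time: 11.38
tool_pos: [0.4855, 0.1891, 0.0686]
tcp_rot: [2.308, 2.131, -0.0]
wrist_force: [-9.7, -3.2, 21.8]
width: 0.002
grip_force: 11.2
time: 11.62
tool_pos: [0.4857, 0.1892, 0.0682]
tcp_rot: [2.308, 2.131, -0.0]
wrist_force: [-18.5, -5.9, 44.7]
width: -0.0
grip_force: 22.4
time: 11.88
tool_pos: [0.4859, 0.1893, 0.0679]
tcp_rot: [2.308, 2.131, -0.001]
wrist_force: [-27.6, -9.7, 67.6]
width: -0.001
grip_force: 33.9
```

```bash
echo '[[[0,0,-0.012,0],[0,0,-0.02,0],[0,0,-0.06,0],[0,0,-0.06,0],[0,0,0,0]]]' > mv.in && python3 jog.py mv.in
echo '[[[0.06,-0.02,0,0],[0.06,-0.02,0,0],[0,0,0,-0.185],[0,0,0,-0.185],[0,0,0,-0.185]]]' > mv.in && python3 jog.py mv.in 0.75
echo '[[[0,0,0,-0.185],[0,0,0,-0.185],[0,0,0,-0.185],[0,0,0,-0.185],[0,0,0,-0.185]]]' > mv.in && python3 jog.py mv.in
echo '[[[0,0,0,-0.09],[0,0,0,0],[0,0,0,0]]]' > mv.in && python3 jog.py mv.in
cat > look.py <<'E'
from h import *
out=[]
for n,(x,y) in (("side",(195,130)),("top",(160,170))):
    im=bot.read_camera(n); cv2.imwrite(f"pics/{n}3.png",im[:,:,::-1]); out.append(cv2.resize(im[y:y+80,x:x+80,::-1],None,fx=5,fy=5,interpolation=cv2.INTER_CUBIC))
cv2.imwrite("pics/o3.png",np.hstack(out))
plan(HINGE+.0025*ex+.0296*ez,ey)
E
python3 look.py
```

```text
time: 12.5
tool_pos: [0.4895, 0.1903, 0.2158]
tcp_rot: [2.305, 2.127, 0.018]
wrist_force: [-0.1, -0.1, -0.2]
width: -0.006
grip_force: 0.0
time: 13.12
tool_pos: [0.4544, 0.3103, 0.2074]
tcp_rot: [-1.627, -2.687, 0.004]
wrist_force: [0.0, -0.1, 0.1]
width: 0.754
grip_force: 0.0
time: 13.75
tool_pos: [0.4546, 0.3099, 0.2074]
tcp_rot: [-0.258, -3.129, 0.003]
wrist_force: [0.3, 0.1, -0.0]
width: 0.751
grip_force: 0.0
time: 14.12
tool_pos: [0.4549, 0.3101, 0.2084]
tcp_rot: [-0.129, -3.138, 0.001]
wrist_force: [0.2, 0.1, 0.2]
width: 0.751
grip_force: 0.0
p [0.4551 0.3103 0.2088] shift [-0.1348 -0.1174  0.1042] turn -0.005 q6 -0.936 w 0.75 F [ 0.5 -0.9  0.6]
shift after turn [-0.1342 -0.1181  0.1042]
```

View pics/o3.png

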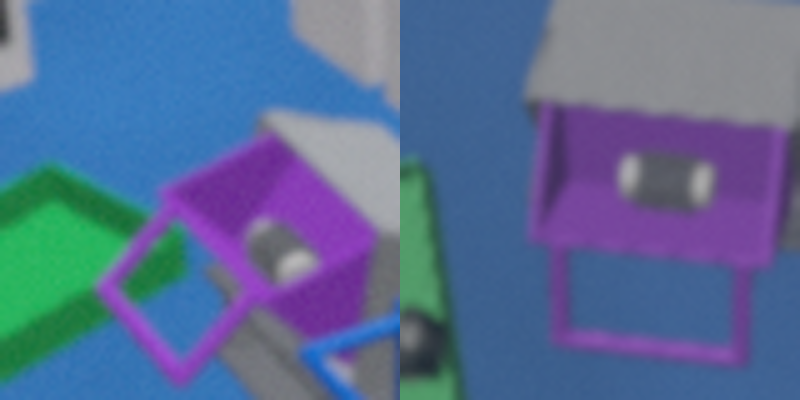

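The bin is open on its stop: side bar corners are at crop (105,289) and (180,380). The pinion lies in the V at side crop ≈(280,250) and top crop ≈(666,181).

```bash
python3 - <<'E'
from h import *
S=lambda u,v:(195+(u+.5)/5-.5,130+(v+.5)/5-.5); T=lambda u,v:(160+(u-400+.5)/5-.5,170+(v+.5)/5-.5)
L,e=tri(S(105,289),T(562,338));R,f=tri(S(180,379),T(740,358)); b=(L+R)/2
x,z=(b-HINGE)@ex,(b-HINGE)@ez; print("bar",L,R,e,f,x,z,"theta",np.arctan2(-x,z)-np.arctan2(.06,.076))
im=cv2.imread("pics/o3.png"); hsv=cv2.cvtColor(im,cv2.COLOR_BGR2HSV); C=[]
for x0,x1,y0,y1 in((225,330,205,290),(595,740,135,225)):
    m=(hsv[:,:,1]<85).astype(np.uint8); k=np.zeros_like(m);k[y0:y1,x0:x1]=m[y0:y1,x0:x1]
    nc,l,st,ce=cv2.connectedComponentsWithStats(k); i=1+np.argmax(st[1:,4]); print(st[i],ce[i])
    r=cv2.minAreaRect(np.argwhere(l==i)[:,::-1].astype(np.int32)); print(r); C.append(r[0])
p,e=tri(S(*C[0]),T(*C[1])); print("pinion",p,e,"rel hinge",(p-HINGE)@ex,(p-HINGE)@ey,(p-HINGE)@ez)
for zz in(.1046,.11): print(onz("top",T(*C[1]),zz), onz("side",S(*C[0]),zz))
q=np.r_[onz("top",T(*C[1]),.1046)]
plan(q,ey)
E
```

```text
bar [0.48695024 0.24047366 0.09226929] [0.4779007  0.14152863 0.09200973] 0.002128361949975706 0.0025020925241439466 -0.09527838926910348 0.017139509421941965 theta 0.7245217398546705
[ 247  221   71   63 3013] [279.15034849 252.31430468]
((277.6585998535156, 252.69651794433594), (74.99006652832031, 49.827293395996094), 41.633541107177734)
[ 617  152  100   59 4912] [666.69930782 180.46986971]
((665.909912109375, 180.62998962402344), (100.40916442871094, 55.012908935546875), 8.130102157592773)
pinion [0.57102184 0.18449445 0.11546914] 0.00488128731164111 rel hinge -0.006444011674735813 0.0016189880609366913 0.040469142767131996
[0.57570718 0.18541629 0.1046    ] [0.57706164 0.19914897 0.1046    ]
[0.57448957 0.18444734 0.11      ] [0.57287012 0.19221755 0.11      ]
p [0.4551 0.3103 0.2088] shift [-0.1304 -0.1145  0.1042] turn -0.005 q6 -0.936 w 0.75 F [ 0.5 -0.9  0.6]
shift after turn [-0.1299 -0.1152  0.1042]
```

```bash
echo '[[[-0.043,-0.0383,0,0],[-0.043,-0.0383,0,0],[-0.0427,-0.0383,0,0],[0,0,0,0],[0,0,0,0]]]' > mv.in && python3 jog.py mv.in
python3 -c "
from h import *
plan([.574,.185,.068],ey)"
```

```text
time: 14.85
tool_pos: [0.5739, 0.1855, 0.2089]
tcp_rot: [-0.129, -3.138, -0.0]
wrist_force: [0.5, 0.1, 0.9]
width: 0.75
grip_force: 0.0
p [0.5739 0.1855 0.2089] shift [-0.0003 -0.0005  0.1409] turn -0.005 q6 -1.218 w 0.75 F [0.5 0.1 0.9]
shift after turn [-0.0003 -0.0005  0.1409]
```

```bash
echo '[[[0,0,0.05,0],[0,0,0.04,0],[0,0,0.02,0],[0,0,0,0]]]' > mv.in && python3 jog.py mv.in
echo '[[[0,0,0.008,0],[0,0,0.006,0],[0,0,0,0]]]' > mv.in && python3 jog.py mv.in
echo '[[[0,0,0.005,0],[0,0,0.005,0],[0,0,0.004,0],[0,0,0,0]]]' > mv.in && python3 jog.py mv.in
python3 - <<'E'
from h import *
p,R,s=tool(); print(p,s["wrist_force"])
E
```

```text
time: 15.35
tool_pos: [0.5724, 0.1861, 0.0978]
tcp_rot: [-0.125, -3.136, 0.001]
wrist_force: [-0.1, -0.0, 0.6]
width: 0.756
grip_force: 0.0
time: 15.72
tool_pos: [0.5744, 0.1855, 0.0855]
tcp_rot: [0.127, 3.139, 0.0]
wrist_force: [0.1, 0.2, -0.3]
width: 0.75
grip_force: 0.0
time: 16.23
tool_pos: [0.5737, 0.1853, 0.0706]
tcp_rot: [-0.127, -3.138, 0.001]
wrist_force: [0.4, -0.5, -0.5]
width: 0.752
grip_force: 0.0
[0.57373467 0.18533435 0.07059254] [ 0.43690995 -0.47737839 -0.466259  ]
```

No contact. Closing now.

```bash
echo '[[[0,0,0,0],[0,0,0,0],[0,0,0,0],[0,0,0,0]]]' > mv.in && python3 jog.py mv.in 0.0 60
```

```text
time: 16.73
tool_pos: [0.5744, 0.1855, 0.0717]
tcp_rot: [0.127, 3.139, 0.0]
wrist_force: [-1.6, 0.2, 1.7]
width: 0.545
grip_force: 61.8
```

```bash
echo '[[[0,0,0,0],[0,0,0,0],[0,0,0,0]]]' > mv.in && python3 jog.py mv.in 0.75
echo '[[[0,0,0.004,0],[0,0,0,0]]]' > mv.in && python3 jog.py mv.in
echo '[[[0,0,0,0],[0,0,0,0],[0,0,0,0],[0,0,0,0]]]' > mv.in && python3 jog.py mv.in 0.0 60
echo '[[[0,0,-0.004,0],[0,0,-0.006,0],[0,0,-0.01,0],[0,0,0,0]]]' > mv.in && python3 jog.py mv.in
```

```text
time: 17.1
tool_pos: [0.5742, 0.1855, 0.0711]
tcp_rot: [-0.127, -3.139, 0.0]
wrist_force: [-0.5, 0.0, 0.3]
width: 0.749
grip_force: 0.0
time: 17.35
tool_pos: [0.5753, 0.1848, 0.0684]
tcp_rot: [0.127, 3.137, -0.001]
wrist_force: [-1.3, -3.9, 5.1]
width: 0.752
grip_force: 0.2
time: 17.85
tool_pos: [0.5743, 0.1853, 0.0681]
tcp_rot: [0.127, 3.139, -0.001]
wrist_force: [-2.9, -1.8, 7.6]
width: 0.548
grip_force: 64.8
time: 18.35
tool_pos: [0.5752, 0.1858, 0.0886]
tcp_rot: [0.127, 3.137, 0.001]
wrist_force: [-0.1, -0.0, -1.7]
width: 0.548
grip_force: 61.7
```

```bash
echo '[[[0,0,-0.03,0],[0,0,-0.04,0],[0,0,-0.04,0],[0,0,0,0]]]' > mv.in && python3 jog.py mv.in
python3 - <<'E'
from h import *
plan([.507,.388,.10],ey)
im=bot.read_camera("side"); cv2.imwrite("pics/lift.png",im[:,:,::-1])
p=[.5744,.1853,.205]; print(proj("side",np.array(p)+[0,0,.037]))
k=mask(im,*PUR); ys,xs=np.nonzero(k[150:215,180:290]); i=ys.argmax(); print("bar corner",xs[i]+180,ys[i]+150)
E
```

```text
time: 18.85
tool_pos: [0.5773, 0.1864, 0.202]
tcp_rot: [0.127, 3.131, 0.004]
wrist_force: [-0.5, 0.0, -2.1]
width: 0.551
grip_force: 62.3
p [0.5773 0.1864 0.202 ] shift [0.0871 0.195  0.1019] turn -0.004 q6 -1.219 w 0.551 F [-0.5  0.  -2.1]
shift after turn [0.0864 0.1953 0.1019]
[250.09795944 140.20596056]
bar corner 230 205
```

```bash
echo '[[[0.0217,0.0488,0,0],[0.0217,0.0488,0,0],[0.0217,0.0488,0,0],[0.0217,0.0488,0,0],[0,0,0,0]]]' > mv.in && python3 jog.py mv.in
echo '[[[0,0,0.05,0],[0,0,0.05,0],[0,0,0.04,0],[0,0,0,0],[0,0,0,0]]]' > mv.in && python3 jog.py mv.in
echo '[[[0,0,0.025,0],[0,0,0.02,0],[0,0,0.015,0],[0,0,0,0],[0,0,0,0]]]' > mv.in && python3 jog.py mv.in
```

```text
time: 19.52
tool_pos: [0.5005, 0.3897, 0.1943]
tcp_rot: [-0.119, -3.135, 0.002]
wrist_force: [-0.4, -0.6, -2.8]
width: 0.549
grip_force: 62.6
time: 20.15
tool_pos: [0.5041, 0.3868, 0.0578]
tcp_rot: [0.128, 3.139, 0.0]
wrist_force: [1.0, -0.0, -1.2]
width: 0.548
grip_force: 62.5
time: 20.78
tool_pos: [0.504, 0.3874, -0.0022]
tcp_rot: [0.127, 3.138, 0.001]
wrist_force: [-0.6, 0.3, -0.9]
width: 0.549
grip_force: 62.7
```

```bash
echo '[[[0,0,0.005,0],[0,0,0.005,0],[0,0,0,0]]]' > mv.in && python3 jog.py mv.in
echo '[[[0,0,0.003,0],[0,0,0,0]]]' > mv.in && python3 jog.py mv.in
echo '[[[0,0,0.002,0],[0,0,0,0]]]' > mv.in && python3 jog.py mv.in
```

```text
time: 21.15
tool_pos: [0.503, 0.3867, -0.0133]
tcp_rot: [-0.127, -3.138, 0.001]
wrist_force: [0.3, 0.6, -3.0]
width: 0.548
grip_force: 62.7
time: 21.4
tool_pos: [0.5033, 0.3869, -0.016]
tcp_rot: [-0.127, -3.139, 0.0]
wrist_force: [-1.2, -0.7, -2.4]
width: 0.549
grip_force: 62.7
time: 21.65
tool_pos: [0.5033, 0.387, -0.0179]
tcp_rot: [-0.127, -3.139, 0.0]
wrist_force: [-0.3, -0.6, -1.3]
width: 0.55
grip_force: 62.7
```

```bash
echo '[[[0,0,0.002,0],[0,0,0,0],[0,0,0,0]]]' > mv.in && python3 jog.py mv.in
echo '[[[0,0,0.002,0],[0,0,0,0],[0,0,0,0]]]' > mv.in && python3 jog.py mv.in
```

```text
time: 22.02
tool_pos: [0.5035, 0.3871, -0.0197]
tcp_rot: [-0.127, -3.139, 0.0]
wrist_force: [-1.3, 0.0, -1.9]
width: 0.553
grip_force: 62.7
time: 22.4
tool_pos: [0.5034, 0.387, -0.0218]
tcp_rot: [-0.127, -3.139, 0.0]
wrist_force: [-0.5, -0.4, -1.9]
width: 0.55
grip_force: 62.7
```

```bash
echo '[[[0,0,0.002,0],[0,0,0,0],[0,0,0,0]]]' > mv.in && python3 jog.py mv.in
echo '[[[0,0,0.002,0],[0,0,0,0],[0,0,0,0]]]' > mv.in && python3 jog.py mv.in
```

```text
time: 22.78
tool_pos: [0.5034, 0.387, -0.0238]
tcp_rot: [-0.127, -3.139, 0.0]
wrist_force: [-0.9, 0.6, -2.0]
width: 0.549
grip_force: 62.7
time: 23.15
tool_pos: [0.5034, 0.387, -0.0258]
tcp_rot: [-0.127, -3.139, 0.0]
wrist_force: [0.6, 0.2, -2.2]
width: 0.555
grip_force: 62.7
```

```bash
echo '[[[0,0,0.002,0],[0,0,0,0],[0,0,0,0]]]' > mv.in && python3 jog.py mv.in
echo '[[[0,0,0.002,0],[0,0,0,0],[0,0,0,0]]]' > mv.in && python3 jog.py mv.in
```

```text
time: 23.52
tool_pos: [0.5038, 0.3873, -0.0265]
tcp_rot: [0.127, 3.139, 0.0]
wrist_force: [-1.5, -0.8, 3.4]
width: 0.552
grip_force: 63.6
time: 23.9
tool_pos: [0.5038, 0.3873, -0.0266]
tcp_rot: [0.127, 3.139, 0.0]
wrist_force: [-5.9, -4.5, 15.4]
width: 0.55
grip_force: 64.9
```

```bash
echo '[[[0,0,-0.0015,0],[0,0,0,0]]]' > mv.in && python3 jog.py mv.in
echo '[[[0,0,0,0],[0,0,0,0],[0,0,0,0],[0,0,0,0]]]' > mv.in && python3 jog.py mv.in 0.72
echo '[[[0,0,-0.01,0],[0,0,-0.03,0],[0,0,-0.06,0],[0,0,-0.06,0],[0,0,-0.06,0]]]' > mv.in && python3 jog.py mv.in
echo '[[[0.04,0.04,0,0],[0.04,0.04,0,0],[0.04,0.04,0,0],[0,0,0,0],[0,0,0,0]]]' > mv.in && python3 jog.py mv.in
python3 - <<'E'
from h import *
C=[]
for n in("side","top"):
    im=bot.read_camera(n); cv2.imwrite(f"pics/{n}4.png",im[:,:,::-1])
    g=mask(im,*GRN); cnt=max(cv2.findContours(g,cv2.RETR_EXTERNAL,2)[0],key=cv2.contourArea)
    h=np.zeros_like(g); cv2.fillConvexPoly(h,cv2.convexHull(cnt),255)
    hs=cv2.cvtColor(im,cv2.COLOR_RGB2HSV); k=((hs[:,:,1]<90)&(cv2.erode(h,np.ones((3,3)))>0)).astype(np.uint8)
    nc,l,st,ce=cv2.connectedComponentsWithStats(k)
    for i in range(1,nc):
        if st[i,4]>20: print(n,st[i],ce[i],cv2.minAreaRect(np.argwhere(l==i)[:,::-1].astype(np.int32)))
    C.append(ce[1+np.argmax(st[1:,4])])
    k=mask(im,*PUR)
    if n=="side": ys,xs=np.nonzero(k[150:215,180:290]); i=ys.argmax(); print("bar corner",xs[i]+180,ys[i]+150); j=xs.argmin(); print("bar left",xs[j]+180,ys[j]+150)
    else: ys,xs=np.nonzero(k); print("pur lowest",xs[ys.argmax()],ys.max())
p,e=tri(*C); print("pinion",p,e); 
# blue handle change, start vs now, rack area of the blue bins
a=cv2.imread("pics/top0.png").astype(int);b=cv2.imread("pics/top4.png").astype(int)
d=abs(a-b).max(2); print("blue diff px",(d[160:245,250:385]>50).sum(), "purple diff",(d[160:245,180:248]>50).sum())
E
```

```text
time: 24.15
tool_pos: [0.5038, 0.3873, -0.0265]
tcp_rot: [0.127, 3.139, 0.001]
wrist_force: [-3.0, -3.0, 9.2]
width: 0.549
grip_force: 63.9
time: 24.65
tool_pos: [0.5034, 0.387, -0.0285]
tcp_rot: [-0.127, -3.139, 0.0]
wrist_force: [1.0, 0.5, 0.3]
width: 0.723
grip_force: 0.0
time: 25.28
tool_pos: [0.5034, 0.387, 0.1945]
tcp_rot: [0.127, 3.138, 0.001]
wrist_force: [1.1, 0.8, 0.7]
width: 0.72
grip_force: 0.0
time: 25.9
tool_pos: [0.3936, 0.5163, 0.1922]
tcp_rot: [0.125, 3.138, -0.0]
wrist_force: [0.6, 0.6, 0.2]
width: 0.723
grip_force: 0.0
side [193 178  13  14 118] [198.71186441 184.16101695] ((198.50001525878906, 184.0), (14.849241256713867, 9.192388534545898), 45.0)
bar corner 230 205
bar left 215 187
top [138 230  20  11 184] [147.84782609 234.63586957] ((147.5, 235.0), (10.0, 19.0), 90.0)
pur lowest 221 241
pinion [0.50281899 0.38964288 0.0145109 ] 0.002047015167343159
blue diff px 0 purple diff 338
```

```bash
python3 - <<'E'
from h import *
a=cv2.imread("pics/top3.png").astype(int);b=cv2.imread("pics/top4.png").astype(int)
print("handle diff after vs at stop",(abs(a-b).max(2)[222:245,180:248]>50).sum())
im=cv2.imread("pics/side3.png")[:,:,::-1].copy(); k=mask(im,*PUR); ys,xs=np.nonzero(k[150:215,180:290]); print(xs[ys.argmax()]+180,ys.max()+150)
print(bot.finish_job())
E
```

```text
handle diff after vs at stop 0
230 205
the job is handed in; nothing more can be done
None
```

The job is handed in: the purple bin is fully open on its stop, the pinion is set down on the green tray's floor, and both blue bins are still shut, at about 26 s; the judge's verdict was not shown.

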